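# Rebuild the honey extractor's foot bearing

### The job

Rebuild the extractor's foot bearing on the grey foot in the sliding tray: first pull the upright steel pin out of its tight cutout in the orange case and stand it fully home in the foot's socket, then thread onto it, in this order from the bottom, the brass washer, the good steel bearing and the blue collar, each lying flat on the one before. Leave the rusty worn bearing, the screwdriver and the pliers where they lie, and let go of everything at the end.

Things in the scene. Friction and masses are not known exactly. Their poses are not given: they have to be found in the camera images.
- pin: Bright steel pin, round, 16 mm diameter, 78 mm long, 120 g; origin: centre of its lower end, z along it, up. Lowest 3 mm and top 5 mm tapered (top face 8 mm across). At first it stands upright 30 mm deep in the orange case's cutout, upper 48 mm protruding, pinched by two sprung rubber cheeks: 3 to 12 N pull it straight up, small wiggles help.
- case: Orange spare-part case with black inlays, 130 x 100 mm (its x, y), 40 mm high, fixed to the bench. Origin: centre of its underside. The pin's cutout is at its centre, floor 10 mm above the underside, about 1 mm play along its x, rubber cheeks along its y.
- foot: Grey bearing foot, block 90 x 90 mm, 40 mm high, four bolt heads near its corners, fixed in a low green tray (170 x 170 mm, rim 20 mm above tray floor) that stays put on its runners (stiff, over 50 N). Origin: centre of its underside, z up. In the centre of its top a round socket, 18 mm diameter, 30 mm deep (floor 10 mm above the origin), 3 mm chamfer; the seated pin protrudes 48 mm.
- washer: Brass thrust washer with six dark dots on one face, outer diameter 56 mm, bore 22 mm, 14 mm thick, 250 g, lying flat. Origin: centre of its underside, z up through the bore.
- bearing: Good bearing: bright steel ring with a black seal on each face, outer diameter 52 mm, bore 22 mm, 15 mm thick, 180 g, lying flat. Origin: centre of its underside, z up.
- collar: Blue plastic collar, a plain ring, outer diameter 44 mm, bore 22 mm, 15 mm thick, 30 g, lying flat. Origin: centre of its underside, z up.
- worn_bearing: Worn-out bearing: same size as the good one but rusty brown, lying flat; to be left alone. Origin: centre of its underside.
- screwdriver: Stubby wooden-handled screwdriver about 100 mm long, lying along its x axis; to be left alone.
- pliers: Chrome pliers about 150 mm long and 45 mm wide, lying along their x axis (jaws to +x, handles to -x, origin at the pivot); to be left alone.
Not all that is in view belongs to the job. Of the things that look like the collar, take the one that is nearest to the robot's base at the start. There is more than one size of the pin; the job needs the smaller.

How it is judged:
On the way, in this order (a step that is already met when the one before it is completed fails the run):
1. the pin stands fully home in the foot's socket (z of pin in the frame of foot below 0.014 m and horizontal distance between pin and foot below 0.006 m and angle between pin's own z axis and vertical below 0.12 rad), for 0.2 s.
2. the brass washer lies over the pin, flat on the foot (z of washer in the frame of foot between 0.036 and 0.044 m and horizontal distance between washer and foot below 0.009 m and angle between washer's own z axis and vertical below 0.12 rad), for 0.2 s.
3. the good steel bearing lies over the pin, flat on the washer (z of bearing in the frame of foot between 0.05 and 0.058 m and horizontal distance between bearing and foot below 0.009 m and angle between bearing's own z axis and vertical below 0.12 rad), for 0.2 s.
4. the blue collar lies over the pin, flat on the bearing (z of collar in the frame of foot between 0.065 and 0.073 m and horizontal distance between collar and foot below 0.009 m and angle between collar's own z axis and vertical below 0.12 rad), for 0.2 s.
At the end, for the whole second after the job is handed in: Pin within 4 mm of the socket floor and 6 mm of its centre; over it brass washer, good bearing, blue collar, bottom to top, each within 4 mm of its seated height and 9 mm of the foot's centre; pin upright and rings level within 0.12 rad; all released and at rest (all of step 1 and all of step 2 and all of step 3 and all of step 4 and linear speed of each of pin, washer, bearing, collar below 0.02 m/s); the robot touches nothing.
It fails at once if the worn bearing is moved by more than 20 mm (distance of worn_bearing from where it was at the start of the episode above 0.02 m).
It fails at once if the screwdriver is moved by more than 20 mm (distance of screwdriver from where it was at the start of the episode above 0.02 m).
It fails at once if the pliers is moved by more than 20 mm (distance of pliers from where it was at the start of the episode above 0.02 m).
It also fails if it takes over 128 s, if anything falls off the work surface, if the arm or the gripper's body presses on something with over 40 N, if the wrist force passes 120 N, or if a joint passes its speed limit or range.

### The arm

A 6-joint arm with a two-finger parallel gripper is mounted at the origin on the work surface. World frame = base frame: x ahead of the robot, y to its left, z up, the work surface at z = 0. Lengths are in m, angles in rad, forces in N, time in s.
With the tool pointing down it reaches from about 0.3 to 0.95 m from the base axis. Payload 3.1 kg.
Tool frame: the origin (TCP) lies on the centre line of the jaws, within the pads' length; the fingertips stand 19 mm ahead of it and the grasp point (between the pads) is the TCP; z points along the fingers, y is the line along which they close (so a half turn about z gives the same grasp; the last joint's range is limited). The gripper opens to 85 mm and grips with 20 to 120 N. Pads are 22 mm wide; open, the fingers measure 114 mm over their backs; the gripper's body (76 mm by 85 mm) begins 54 mm behind the grasp point. The pads swing forward as they close: fully open they stand 13 mm farther back than shut.
Start: joints at [-1.308, 0.308, 1.634, -0, 1.2, -0.07], TCP at [0.204, -0.591, 0.25] pointing down, gripper open.
Joint ranges: [-3.06, 3.06], [-0.79, 1.96], [0.05, 2.63], [-1.19, 4.34], [0.05, 2.64], [-2.94, 2.94]. Speed limits (rad/s): [2.79, 2.79, 3.14, 3.14, 3.14, 3.14].

### API

Orientations are given as a unit quaternion [w, x, y, z].
In Python, from plant import status, vision, job, finder gives the robot as it stands. The module is installed in compiled form; this text tells all that it offers.
- The arm moves only by the tool drive_tool, never from a script. Its argument "commands" is a list of rows, each a list of 5 numbers: the opening, from -1 (shut) to 1 (fully open), then the shift along the world's x, y, z as a fraction of full scale, then the turn about the world's z as a fraction of full scale. A call has 1 to 20 rows; each row shifts and turns the commanded pose from where the row before left it; what a row does not reach is not made up. Full scale, the value 1, is 0.05 m for a shift and 0.15 rad for a turn. A row lasts 1/8 s, in which the tool goes at most 62.5 mm and 10.7 degrees, less where a joint would pass 70% of its speed; a pose out of reach is approached as far as the arm can. A call with a number of a shift or a turn outside -1 to 1 is refused whole. A call with a gripper value outside its range is refused whole. The fingers move at their own pace and stop on an object; "squeeze" is the grip in N (left out, the last holds). Time passes only in rows, so rows that do not move let the fingers close. It gives the time, the measured TCP pose, the force, the opening and the grip force at its end, in the units of the state.
- status.get_obs(): the state, without advancing time (a new reading comes with each control period).
- vision.camera(name): name is "scene" or "side" or "wrist"; returns a dict with "pixels" (400x640x3 uint8, blue, green, red), "z_map" (400x640 float32, m along the optical axis (not along the pixel's ray), 0 where there is no reading), "fx", "fy", "cx", "cy" (pixels), "world_from_camera" (4x4, takes a point from camera to world coordinates); the wrist camera has in their place "T_tool_cam" (4x4, takes a point from camera to tool coordinates, whose origin is the TCP and whose axes are the flange's). Camera axes: x right, y down, z forward; pixel columns grow to the right and rows downward; lengths in m; the calibration is good to about 2 mm. A picture is of the moment at which its call begins: read the wrist's pose just before it.
- job.close_job(): hands the job in; it is judged then, once.
Trained networks look in the newest picture that a camera, given by its name, has taken for a name from the list of things; names that differ only in an ending like _2 or _b are one class to them, and where a whole thing is asked for, a point or a joint stands for the part that bears it (a point fixed in the world has none). Each returns a list of dicts, best first, with "p" (0 to 1); they miss things now and then, are a little off and sometimes report something else, mostly with a low value. They report only what shows in the picture. A call takes as long as a camera call. They do not tell look-alikes from the thing itself.
- finder.regions_of(thing, camera): "mask" (400x640 bool, what is visible of it) and "box" ([left, top, right, bottom] in pixels, round what is visible of it).
The state is a dict: "time": time; "q": joint angles; "dq": joint speeds; "effort": joint torques, N m; "tcp_pos": TCP position; "tcp_rot": TCP orientation; "force": force on the tool from outside, world axes, zero at the start; "moment": the same for the moment, N m; "grip_width": finger opening in m; "grasp_force": force on a finger pad.
Only numpy, scipy, OpenCV 4.12 (cv2) and the standard library are available. Lean on these libraries where they do the work, as an engineer would, in place of code of your own. Each camera call takes 0.05 s, during which the arm holds its last target. There are 200 camera calls.

## Working session

There is one attempt and no reset: what is moved stays moved. The work goes in short steps, Python scripts to look and compute and a tool call to move; the robot and the scene stay as the last step left them, time stands still between calls to the robot, and variables do not carry over. Pictures are saved under pics/ and viewed, at most 14 in all, crops included, and the job is handed in when it is done.

Besides the shell and the picture viewer there is one more tool, called after "Emit:" by a JSON object that holds its "api" and its "payload", one argument or row to a line. drive_tool: Moves the arm, as the interface text tells. Shift numbers are shares of 0.05 m and turn numbers shares of 0.15 rad, none past 1 either way. Its arguments: {"type":"object","properties":{"commands":{"type":"array","items":{"type":"array","items":{"type":"number"}}},"squeeze":{"type":"number"}},"required":["commands"]}

```bash
mkdir -p pics; cat > h.py <<'E'
import numpy as np, cv2
from scipy.spatial.transform import Rotation as R
from plant import status, vision, job, finder
def snap(n):
    o=status.get_obs(); d=vision.camera(n)
    if n=="wrist":
        q=np.array(o["tcp_rot"]);T=np.eye(4);T[:3,:3]=R.from_quat([q[1],q[2],q[3],q[0]]).as_matrix();T[:3,3]=o["tcp_pos"]
        d["T"]=T@np.array(d["T_tool_cam"])
    else: d["T"]=np.array(d["world_from_camera"])
    z=d["z_map"]; v,u=np.mgrid[:400,:640]
    P=np.stack([(u-d["cx"])/d["fx"]*z,(v-d["cy"])/d["fy"]*z,z],-1)
    d["P"]=P@d["T"][:3,:3].T+d["T"][:3,3]; d["ok"]=z>0
    return d
def circ(xy):
    A=np.c_[2*xy,np.ones(len(xy))]; s=np.linalg.lstsq(A,(xy**2).sum(1),rcond=None)[0]
    return s[:2],np.sqrt(s[2]+s[0]**2+s[1]**2)
THINGS=["pin","case","foot","washer","bearing","collar","worn_bearing","screwdriver","pliers"]
def report(n,things=THINGS):
    d=snap(n)
    for t in things:
        for r in finder.regions_of(t,n)[:4]:
            m=r["mask"]&d["ok"]; p=d["P"][m]
            if len(p)<5: continue
            zt=np.percentile(p[:,2],97); top=p[p[:,2]>zt-.006]
            c,rad=cv2.minEnclosingCircle(top[:,:2].astype(np.float32)*1000)
            print(n,t,round(r["p"],2),[int(x) for x in r["box"]],"ztop%.3f"%zt,"bb",((top[:,:2].min(0)+top[:,:2].max(0))/2).round(3),"enc",np.round(c,0),round(rad,1),"n",len(top))
    return d
E
python3 - <<'E'
from h import *
print(status.get_obs())
a=report("scene");b=report("side")
for n,d in(("scene",a),("side",b)):
    cv2.imwrite(f"pics/{n}0.png",d["pixels"]); print(d["T"].round(3))
E
```

```text
{'time': 0.0, 'q': array([-1.30771065e+00,  3.09001871e-01,  1.63515191e+00, -1.07727943e-05,
        1.19970096e+00, -6.96644626e-02]), 'dq': array([-2.07478683e-04,  2.92817923e-04, -1.04513666e-03, -7.50488131e-04,
        6.88706300e-05, -9.87050736e-05]), 'effort': array([-2.43307877e-03, -4.15252876e+01, -2.76661545e+01, -3.96990426e-04,
        1.02574736e-02,  2.33512068e-06]), 'tcp_pos': array([ 0.20394655, -0.58998468,  0.24906547]), 'tcp_rot': array([-1.12527621e-03,  9.86190609e-01,  1.65610397e-01, -1.14207795e-04]), 'force': array([0.09002007, 0.02280726, 0.1152206 ]), 'moment': array([-0.01402171,  0.03457098,  0.02172315]), 'grasp_force': 0.0, 'grip_width': 0.08528940791408936}
scene pin 0.62 [267, 108, 271, 120] ztop0.089 bb [ 0.46  -0.267] enc [ 460. -266.] 7.0 n 18
scene pin 0.53 [291, 121, 300, 153] ztop0.109 bb [ 0.474 -0.168] enc [ 473. -169.] 8.9 n 32
scene pin 0.45 [385, 252, 410, 282] ztop0.018 bb [0.642 0.219] enc [642. 219.] 25.9 n 305
scene case 0.89 [239, 99, 298, 152] ztop0.044 bb [ 0.457 -0.27 ] enc [ 458. -268.] 80.1 n 1170
scene case 0.54 [233, 181, 2
[... 1885 characters left out ...]
249, 469, 271] ztop0.016 bb [ 0.754 -0.212] enc [ 754. -212.] 22.4 n 368
side collar 0.3 [305, 154, 326, 161] ztop0.016 bb [0.64  0.217] enc [641. 217.] 26.3 n 158
side worn_bearing 0.85 [328, 178, 354, 199] ztop0.016 bb [0.654 0.058] enc [656.  57.] 27.7 n 238
side screwdriver 0.91 [255, 197, 301, 224] ztop0.026 bb [0.531 0.011] enc [531.  13.] 25.0 n 153
side pliers 0.88 [386, 180, 455, 201] ztop0.013 bb [0.807 0.003] enc [807.   6.] 74.1 n 425
[[-0.538  0.7   -0.47   1.063]
 [ 0.843  0.451 -0.293  0.285]
 [ 0.007 -0.554 -0.833  0.869]
 [ 0.     0.     0.     1.   ]]
[[ 0.959 -0.161  0.235  0.425]
 [-0.285 -0.509  0.813 -0.6  ]
 [-0.011 -0.846 -0.533  0.426]
 [ 0.     0.     0.     1.   ]]
```

View pics/scene0.png

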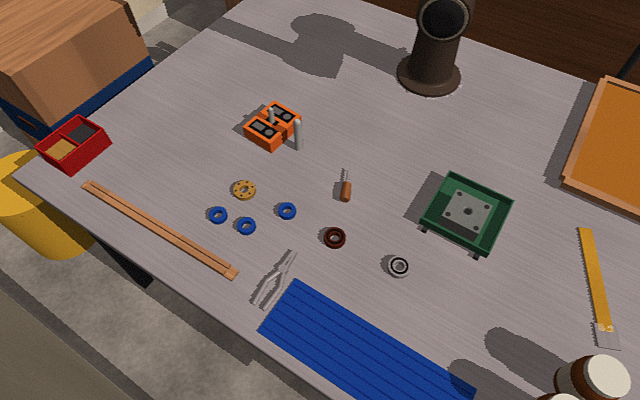

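View pics/side0.png

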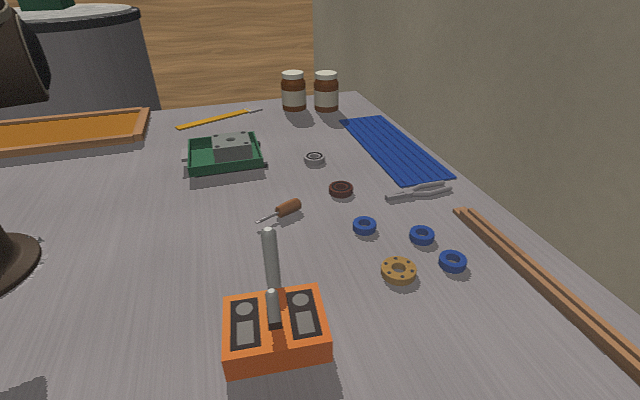

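The pin to use stands in the orange case: scene (270,113), side (270,300). The taller loose pin at side (268,250) is the wrong size. There are three blue collars; the one nearest the base is at about (0.655,-0.08). Next I'll move over the case for a wrist view.

Emit:
{"api": "drive_tool", "payload": {
  "commands": [
    [1,0.5,0.6,0,0.5],
    [1,0.5,0.6,0.2,0.5],
    [1,0.5,0.6,0.2,0.5],
    [1,0.5,0.6,0.2,0.5],
    [1,0.5,0.6,0,0.2],
    [1,0.5,0.6,0,0],
    [1,0.5,0.6,0,0],
    [1,0.5,0.6,0,0],
    [1,0.5,0.6,0,0],
    [1,0.4,0.6,0,0],
    [1,0,0,0,0],
    [1,0,0,0,0],
    [1,0,0,0,0]
  ],
  "squeeze": 40
}}

```text
time: 2.62
tcp_pos: [0.4486, -0.2915, 0.2803]
tcp_rot: [0.0, 0.946, 0.325, -0.0]
force: [-0.1, -0.1, 0.5]
grip_width: 0.0858
grasp_force: 0.0
```

```bash
python3 - <<'E'
from h import *
d=report("wrist",["pin","case"]); o=status.get_obs()
print(o["tcp_pos"],R.from_quat(np.roll(o["tcp_rot"],-1)).as_matrix().round(3),o["force"],d["T_tool_cam"].round(3))
for r in finder.regions_of("pin","wrist")[:3]:
    p=d["P"][r["mask"]&d["ok"]]; t=p[p[:,2]>p[:,2].max()-.004]; print(r["box"],p[:,2].max(),t.mean(0).round(4),np.median(t,0).round(4))
cv2.imwrite("pics/w1.png",d["pixels"])
E
```

```text
wrist pin 0.74 [227, 82, 267, 112] ztop0.109 bb [ 0.47  -0.172] enc [ 470. -172.] 10.0 n 306
wrist pin 0.61 [297, 150, 316, 172] ztop0.088 bb [ 0.456 -0.268] enc [ 456. -268.] 7.7 n 149
wrist case 0.89 [249, 91, 371, 217] ztop0.041 bb [ 0.456 -0.268] enc [ 456. -268.] 80.1 n 7896
[ 0.4487055  -0.29147073  0.28026474] [[ 0.789  0.614 -0.   ]
 [ 0.614 -0.789 -0.   ]
 [-0.     0.    -1.   ]] [-0.24598561 -0.25594167 -0.81188985] [[-0.002 -0.961 -0.275  0.07 ]
 [ 1.    -0.002 -0.001  0.001]
 [ 0.    -0.275  0.961 -0.123]
 [ 0.     0.     0.     1.   ]]
[227.3, 82.9, 267.1, 112.2] 0.10957129045376712 [ 0.4699 -0.1715  0.1075] [ 0.4699 -0.1717  0.1075]
[297.0, 150.9, 316.9, 172.6] 0.08908575866714402 [ 0.4561 -0.2678  0.087 ] [ 0.4563 -0.2679  0.0871]
```

View pics/w1.png

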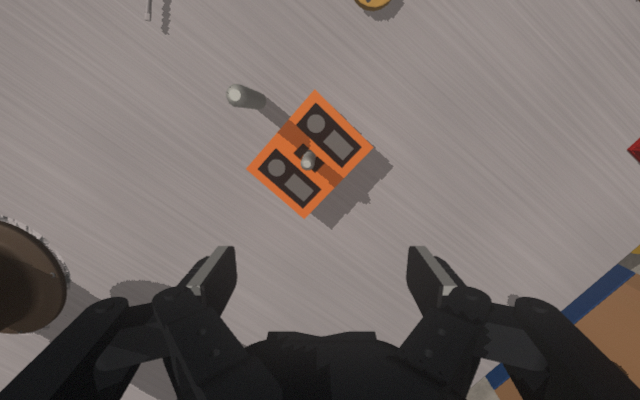

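The wrist picture shows the short pin at (307,161) in the case and the tall pin at (236,95), well clear of the jaws. I'll descend and grip the short one.

Emit:
{"api": "drive_tool", "payload": {
  "commands": [
    [1,0.15,0.47,0,0],
    [1,0,0,-0.6,0],
    [1,0,0,-0.6,0],
    [1,0,0,-0.6,0],
    [1,0,0,-0.6,0],
    [1,0,0,-0.6,0],
    [1,0,0,-0.6,0],
    [1,0,0,-0.6,0],
    [1,0,0,0,0],
    [1,0,0,0,0],
    [-1,0,0,0,0],
    [-1,0,0,0,0],
    [-1,0,0,0,0],
    [-1,0,0,0,0],
    [-1,0,0,0,0],
    [-1,0,0,0,0],
    [-1,0,0,0,0]
  ],
  "squeeze": 60
}}

```text
time: 4.95
tcp_pos: [0.4564, -0.2668, 0.0708]
tcp_rot: [-0.001, 0.946, 0.325, -0.0]
force: [-2.1, 1.4, 6.6]
grip_width: 0.0144
grasp_force: 58.5
```

Emit:
{"api": "drive_tool", "payload": {
  "commands": [
    [-1,0,0,0.1,0],
    [-1,0.02,0,0.1,0],
    [-1,-0.02,0,0.1,0],
    [-1,0,0,0.1,0],
    [-1,0,0,0.1,0],
    [-1,0,0,0.1,0],
    [-1,0,0,0.2,0],
    [-1,0,0,0.3,0],
    [-1,0,0,0.6,0],
    [-1,0,0,0.6,0],
    [-1,0,0,0.6,0],
    [-1,0,0,0.2,0],
    [-1,0,0,0,0],
    [-1,0,0,0,0]
  ]
}}

```text
time: 6.7
tcp_pos: [0.4558, -0.2667, 0.224]
tcp_rot: [-0.001, 0.946, 0.325, -0.001]
force: [0.8, -0.8, -1.7]
grip_width: 0.0141
grasp_force: 59.1
```

```bash
python3 - <<'E'
from h import *
d=report("side",["pin"]); o=status.get_obs(); print(o["tcp_pos"],o["force"],o["grip_width"])
for r in finder.regions_of("pin","side")[:3]:
    p=d["P"][r["mask"]&d["ok"]]; print(r["box"],p.min(0).round(3),p.max(0).round(3))
cv2.imwrite("pics/s1.png",d["pixels"][100:340,150:410].repeat(2,0).repeat(2,1))
E
```

```text
side pin 0.93 [251, 181, 272, 244] ztop0.238 bb [ 0.45  -0.271] enc [ 450. -271.] 4.6 n 52
side pin 0.66 [260, 226, 280, 290] ztop0.106 bb [ 0.467 -0.222] enc [ 467. -222.] 54.6 n 50
[ 0.45578604 -0.26662375  0.22370097] [ 0.70404914 -0.627037   -1.34421804] 0.014304122729166131
[251.8, 181.3, 272.3, 244.9] [ 0.446 -0.284  0.165] [ 0.462 -0.266  0.241]
[260.8, 226.8, 280.3, 290.9] [ 0.455 -0.276 -0.001] [ 0.497 -0.026  0.18 ]
```

View pics/s1.png

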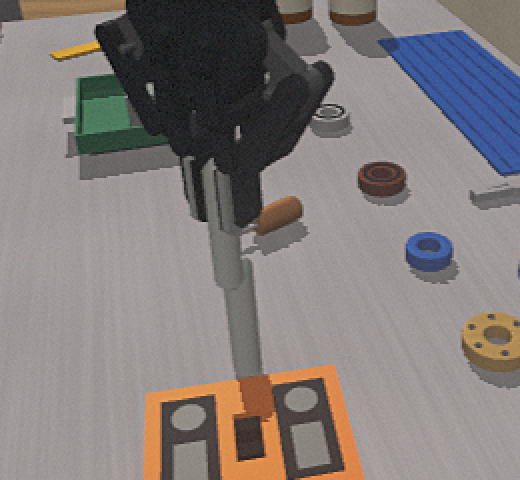

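The pin is out and in the grip. Moving to the foot to measure the socket.

Emit:
{"api": "drive_tool", "payload": {
  "commands": [
    [-1,0,0.3,0.3,0],
    [-1,0,0.6,0.3,0],
    [-1,0,0.8,0,0],
    [-1,0,0.8,0,0],
    [-1,0,0.8,0,0],
    [-1,0,0.8,0,0],
    [-1,0,0.8,0,0],
    [-1,0,0.8,0,0],
    [-1,0,0.8,0,0],
    [-1,0,0.8,0,0],
    [-1,0,0.8,0,0],
    [-1,0,0.8,0,0],
    [-1,-0.1,0.8,0,0],
    [-1,-0.1,0.6,0,0],
    [-1,-0.1,0.3,0,0],
    [-1,0,0,0,0],
    [-1,0,0,0,0],
    [-1,0,0,0,0]
  ]
}}

```text
time: 9.1
tcp_pos: [0.4419, 0.2618, 0.2553]
tcp_rot: [0.0, 0.946, 0.325, -0.0]
force: [0.2, -0.6, -1.9]
grip_width: 0.0143
grasp_force: 59.1
```

```bash
cat >> h.py <<'E'
def axis(n,zlo=None):
    d=snap(n)
    for r in finder.regions_of("pin",n)[:2]:
        p=d["P"][r["mask"]&d["ok"]]; p=p[p[:,2]>(zlo or 0)]
        if len(p)<20: continue
        c=np.median(p,0); p=p[np.linalg.norm(p-c,axis=1)<.05]; c=p.mean(0)
        v=np.linalg.svd(p-c)[2][0]; v*=np.sign(v[2]); print(n,r["p"],"axis",v.round(3),"c",c.round(4),"z",p[:,2].min().round(3),p[:,2].max().round(3),len(p))
    return d
E
python3 - <<'E'
from h import *
axis("side",.12); axis("scene",.12)
d=report("wrist",["foot","pin"]); o=status.get_obs(); print(o["tcp_pos"],o["force"])
P=d["P"]; m=d["ok"]&(abs(P[...,0]-.45)<.09)&(abs(P[...,1]-.291)<.09)
print(np.histogram(P[m][:,2],bins=np.arange(0,.08,.004)))
cv2.imwrite("pics/w2.png",d["pixels"]); np.save("w2.npy",P)
E
```

```text
side 0.6 axis [-0.073 -0.019  0.997] c [0.4404 0.2544 0.2165] z 0.195 0.265 145
scene 0.44 axis [-0.05   0.076  0.996] c [0.4475 0.2618 0.2379] z 0.201 0.284 119
wrist foot 0.59 [196, 61, 394, 243] ztop0.055 bb [0.45  0.292] enc [450. 292.] 63.0 n 6200
wrist pin 0.84 [301, 216, 337, 303] ztop0.272 bb [0.442 0.262] enc [441. 262.] 9.2 n 865
wrist pin 0.79 [542, 321, 623, 394] ztop0.107 bb [0.476 0.022] enc [479.  22.] 198.2 n 200
[0.44176259 0.26253046 0.25527872] [ 0.19520738 -0.05409507 -1.8156818 ]
(array([ 740,   17,  365, 8265,  177,  270,  202,  229, 1339,   13,   12,
         12,  191, 5994,    1,    0,    0,    0,    0]), array([0.   , 0.004, 0.008, 0.012, 0.016, 0.02 , 0.024, 0.028, 0.032,
       0.036, 0.04 , 0.044, 0.048, 0.052, 0.056, 0.06 , 0.064, 0.068,
       0.072, 0.076]))
```

View pics/w2.png

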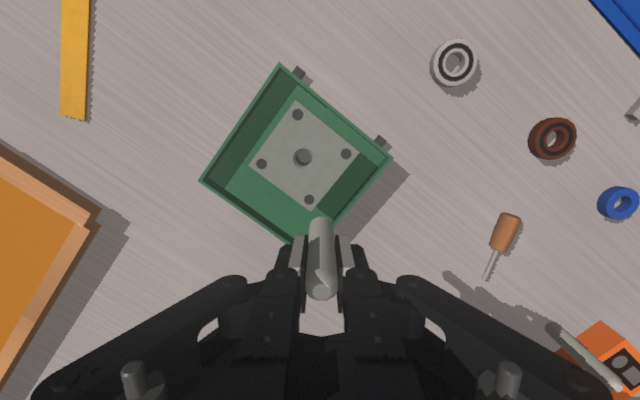

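The wrist picture shows the socket at pixel (303,157) and the held pin at (301–337, 216–303). Next I'll compute the socket centre and the pin axis.

```bash
python3 - <<'E'
from h import *
d=axis("wrist",.15)
P=d["P"]
# cylinder fit on pin points
from scipy.optimize import least_squares
r=finder.regions_of("pin","wrist")[0]; m=cv2.erode(r["mask"].astype(np.uint8),np.ones((3,3)))>0
p=P[m&d["ok"]]; p=p[(p[:,2]>.203)&(p[:,2]<.262)]
f=lambda s:np.hypot(p[:,0]-s[0]-s[2]*(p[:,2]-.2),p[:,1]-s[1]-s[3]*(p[:,2]-.2))-.008
s=least_squares(f,[.442,.262,0,0],loss="soft_l1",f_scale=.001); print("pin at z=.2, slope",s.x.round(4),"rms",np.sqrt((f(s.x)**2).mean()),len(p),p[:,2].min())
# socket: ellipse of dark hole
g=cv2.cvtColor(d["pixels"],cv2.COLOR_BGR2GRAY)[137:177,283:323]
_,b=cv2.threshold(g,0,255,cv2.THRESH_BINARY_INV+cv2.THRESH_OTSU)
n,l,st,ce=cv2.connectedComponentsWithStats(b); k=l[20,20]; print(st[k],ce[k],g[20,10:30])
top=d["ok"]&(abs(P[...,2]-.054)<.003)&(abs(P[...,0]-.45)<.07)&(abs(P[...,1]-.291)<.07)
q=P[top]; zt=np.median(q[:,2]); rc=cv2.minAreaRect((q[:,:2]*1000).astype(np.float32)); print("ztop",zt,rc)
u,v=ce[k]+[283,137]
T=d["T"]; ray=T[:3,:3]@[(u-d["cx"])/d["fx"],(v-d["cy"])/d["fy"],1]; t=(zt-T[2,3])/ray[2]; print("socket",T[:3,3]+t*ray)
h=d["ok"]&(P[...,2]<.048)&(np.hypot(P[...,0]-.45,P[...,1]-.291)<.02); print("hole pts",h.sum(),P[h].mean(0) if h.any() else "")
E
```

```text
wrist 0.69 axis [-0.062 -0.052  0.997] c [0.4454 0.2638 0.2534] z 0.208 0.274 2116<stdin>:9: RuntimeWarning: Mean of empty slice.
  ret = ret.dtype.type(ret / rcount)
Traceback (most recent call last):
ValueError: zero-size array to reduction operation minimum which has no identity
```

```bash
cat > fit.py <<'E'
from h import *
from scipy.optimize import least_squares
d=snap("wrist"); P=d["P"]; o=status.get_obs(); print(o["tcp_pos"])
for r in finder.regions_of("pin","wrist"):
    p=P[(cv2.erode(r["mask"].astype(np.uint8),np.ones((3,3)))>0)&d["ok"]]; z0=o["tcp_pos"][2]-.055
    p=p[(p[:,2]>z0-.001)&(p[:,2]<z0+.062)&(np.linalg.norm(p-o["tcp_pos"],axis=1)<.09)]
    if len(p)<50: continue
    f=lambda s:np.hypot(p[:,0]-s[0]-s[2]*(p[:,2]-z0),p[:,1]-s[1]-s[3]*(p[:,2]-z0))-.008
    s=least_squares(f,[*o["tcp_pos"][:2],0,0],loss="soft_l1",f_scale=.001); print("pin at z0",s.x.round(4),"rms",np.sqrt((f(s.x)**2).mean()),len(p),p[:,2].min())
q=P[d["ok"]&(abs(P[...,2]-.054)<.003)&(abs(P[...,0]-.45)<.07)&(abs(P[...,1]-.291)<.07)]
zt=np.median(q[:,2]); rc=cv2.minAreaRect((q[:,:2]*1000).astype(np.float32)); print("ztop",zt,rc)
uv=cv2.projectPoints(np.array([[*(np.array(rc[0])/1000),zt]]),cv2.Rodrigues(d["T"][:3,:3].T)[0],-d["T"][:3,:3].T@d["T"][:3,3],np.array([[d["fx"],0,d["cx"]],[0,d["fy"],d["cy"]],[0,0,1]]),None)[0][0,0].round().astype(int); print(uv)
x,y=uv[0]-20,uv[1]-20
g=cv2.cvtColor(d["pixels"],cv2.COLOR_BGR2GRAY)[y:y+40,x:x+40]
b=(g<.75*np.median(g)).astype(np.uint8)
n,l,st,ce=cv2.connectedComponentsWithStats(b); k=min(range(1,n),key=lambda i:np.hypot(*(ce[i]-20))+ (1000 if st[i][4]<30 else 0)); print(st[k],ce[k])
u,v=ce[k]+[x,y]; T=d["T"]; ray=T[:3,:3]@[(u-d["cx"])/d["fx"],(v-d["cy"])/d["fy"],1]; t=(zt-T[2,3])/ray[2]; print("socket",T[:3,3]+t*ray)
E
python3 fit.py
```

```text
[0.44166131 0.26276728 0.25526683]
pin at z0 [ 4.41e-01  2.61e-01  6.10e-03 -1.00e-04] rms 0.0002456695382817532 1054 0.1997807851755963
ztop 0.05354062134510476 ((449.83282470703125, 292.196044921875), (90.18870544433594, 90.0196304321289), 89.58726501464844)
[304 159]
[ 10  10  18  17 234] [18.32478632 18.25641026]
socket [0.4500903  0.29481546 0.05354062]
```

Emit:
{"api": "drive_tool", "payload": {
  "commands": [
    [-1,0.18,0.62,0,0],
    [-1,0,0,-0.6,0],
    [-1,0,0,-0.6,0],
    [-1,0,0,-0.6,0],
    [-1,0,0,-0.5,0],
    [-1,0,0,-0.2,0],
    [-1,0,0,0,0],
    [-1,0,0,0,0]
  ]
}}

```text
time: 10.7
tcp_pos: [0.4517, 0.2943, 0.1315]
tcp_rot: [-0.0, 0.946, 0.325, 0.001]
force: [0.2, 0.0, -0.3]
grip_width: 0.0141
grasp_force: 59.1
```

```bash
python3 fit.py; python3 - <<'E'
from h import *
d=snap("wrist"); cv2.imwrite("pics/w3.png",d["pixels"][100:400,160:480].repeat(2,0)[:,:].repeat(2,1))
E
```

```text
[0.4517291  0.29437411 0.13167746]
pin at z0 [ 0.4511  0.2926  0.0044 -0.002 ] rms 0.0002466712979607254 1073 0.07740527401192757
ztop 0.05354001350305472 ((449.66436767578125, 292.27142333984375), (90.23725891113281, 90.4307632446289), 89.59954833984375)
[320 220]
[  5   5  35  35 398] [21.75628141 19.43467337]
socket [0.45045905 0.29141725 0.05354001]
```

View pics/w3.png

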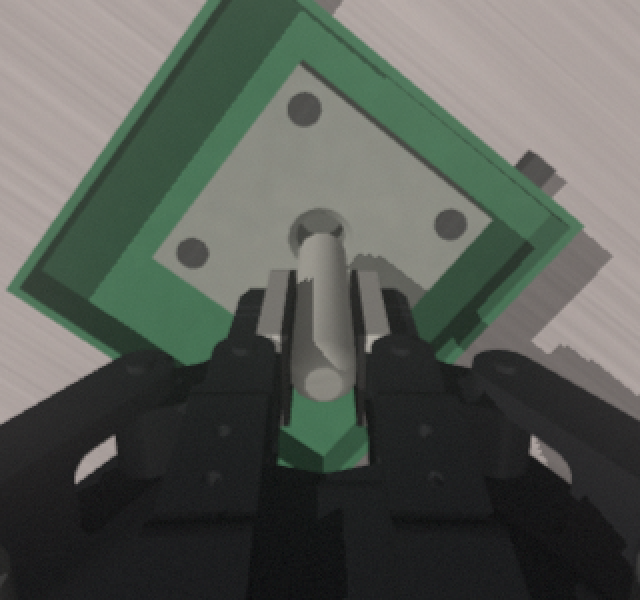

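The wrist picture shows the pin just above the socket, within about 1.5 mm. I'll apply the small correction and lower slowly.

Emit:
{"api": "drive_tool", "payload": {
  "commands": [
    [-1,-0.03,0,-0.1,0],
    [-1,0,0,-0.15,0],
    [-1,0,0,-0.1,0],
    [-1,0,0,-0.1,0],
    [-1,0,0,-0.1,0],
    [-1,0,0,-0.1,0],
    [-1,0,0,-0.1,0],
    [-1,0,0,0,0]
  ]
}}

```text
time: 11.85
tcp_pos: [0.4492, 0.2937, 0.0923]
tcp_rot: [0.0, 0.946, 0.325, -0.0]
force: [0.7, -0.1, -1.3]
grip_width: 0.0143
grasp_force: 59.1
```

Emit:
{"api": "drive_tool", "payload": {
  "commands": [
    [-1,0,0,-0.08,0],
    [-1,0,0,-0.06,0],
    [-1,0,0,-0.03,0],
    [-1,0,0,0,0]
  ]
}}

```text
time: 12.35
tcp_pos: [0.4493, 0.2939, 0.0848]
tcp_rot: [0.0, 0.946, 0.325, 0.0]
force: [-0.0, -0.5, 3.3]
grip_width: 0.0142
grasp_force: 59.6
```

Emit:
{"api": "drive_tool", "payload": {
  "commands": [
    [-1,0,0,-0.02,0],
    [-1,0,0,0,0],
    [-0.4,0,0,0,0],
    [-0.4,0,0,0,0],
    [0.3,0,0,0,0],
    [0.3,0,0,0,0],
    [0.3,0,0,0.4,0],
    [0.3,0,0,0.6,0],
    [0.3,0,0,0.6,0],
    [0.3,0,0,0.8,0],
    [0.3,-0.4,-0.3,0.8,0],
    [1,-0.2,-0.2,0,0],
    [1,0,0,0,0],
    [1,0,0,0,0]
  ]
}}

```text
time: 14.1
tcp_pos: [0.4186, 0.2685, 0.2418]
tcp_rot: [0.0, 0.946, 0.325, -0.001]
force: [0.4, -0.2, -0.5]
grip_width: 0.0855
grasp_force: 0.0
```

```bash
cat > pinchk.py <<'E'
from h import *
from scipy.optimize import least_squares
d=snap("wrist"); P=d["P"]; print(status.get_obs()["tcp_pos"])
p=P[d["ok"]&(P[...,2]>.058)&(P[...,2]<.12)&(np.hypot(P[...,0]-.45,P[...,1]-.292)<.025)]
zt=p[:,2].max(); print("ztop",np.percentile(p[:,2],97),zt)
c=p[p[:,2]<.096]
f=lambda s:np.hypot(c[:,0]-s[0]-s[2]*(c[:,2]-.054),c[:,1]-s[1]-s[3]*(c[:,2]-.054))-.008
s=least_squares(f,[.45,.292,0,0],loss="soft_l1",f_scale=.001); print(s.x.round(4),np.sqrt((f(s.x)**2).mean()),len(c))
t=p[p[:,2]>zt-.003]; print("topc",t.mean(0))
q=P[d["ok"]&(abs(P[...,2]-.054)<.003)&(abs(P[...,0]-.45)<.07)&(abs(P[...,1]-.291)<.07)]
print(cv2.minAreaRect((q[:,:2]*1000).astype(np.float32)))
E
python3 pinchk.py
```

```text
[0.41876555 0.26862016 0.24182188]
ztop 0.10230867860160751 0.1030555869231336
[ 0.4489  0.2921 -0.0046  0.0035] 0.000181223436288249 52
topc [0.44892686 0.29235714 0.10135992]
((449.7628173828125, 292.19476318359375), (90.1767578125, 90.20292663574219), 89.55612182617188)
```

The pin is fully home: top at z≈0.102, axis at (0.449, 0.292). Next is the washer.

Emit:
{"api": "drive_tool", "payload": {
  "commands": [
    [1,0.2,-0.4,0,0],
    [1,0.3,-0.7,0,0],
    [1,0.3,-0.8,0,0],
    [1,0.3,-0.8,0,0],
    [1,0.3,-0.8,0,0],
    [1,0.3,-0.8,0,0],
    [1,0.3,-0.8,0,0],
    [1,0.3,-0.8,0,0],
    [1,0.4,-0.8,0,0],
    [1,0.4,-0.8,0,0],
    [1,0.4,-0.8,0,0],
    [1,0.4,-0.8,0,0],
    [1,0.3,-0.5,0,0],
    [1,0.2,-0.2,0,0],
    [1,0,0,0,0],
    [1,0,0,0,0],
    [1,0,0,0,0]
  ]
}}

```text
time: 16.27
tcp_pos: [0.6388, -0.22, 0.2433]
tcp_rot: [-0.0, 0.945, 0.326, -0.0]
force: [-0.4, 0.0, 0.5]
grip_width: 0.0854
grasp_force: 0.0
```

```bash
cat > ring.py <<'E'
import sys
from h import *
x0,y0,rad=map(float,sys.argv[1:4])
d=snap("wrist"); P=d["P"]; print(status.get_obs()["tcp_pos"])
m=d["ok"]&(abs(P[...,2]-.0145)<.0045)&(np.hypot(P[...,0]-x0,P[...,1]-y0)<.045)
p=P[m]; print("ztop",np.median(p[:,2]).round(4),len(p))
c,r=cv2.minEnclosingCircle((p[:,:2]*1000).astype(np.float32)); print("enc",c,r)
p=p[abs(p[:,2]-np.median(p[:,2]))<.002]
hull=cv2.convexHull((p[:,:2]*1000).astype(np.float32))[:,0]; print("hullfit",circ(hull.astype(float)))
cv2.imwrite(sys.argv[4],d["pixels"]) if len(sys.argv)>4 else 0
E
python3 ring.py .661 -.206 .028 pics/w4.png
```

```text
[ 0.63888452 -0.22017613  0.2434911 ]
ztop 0.0135 1369
enc (662.7070922851562, -205.0840301513672) 27.91440200805664
hullfit (array([ 662.77606454, -204.97865062]), np.float64(27.451205394610213))
```

View pics/w4.png

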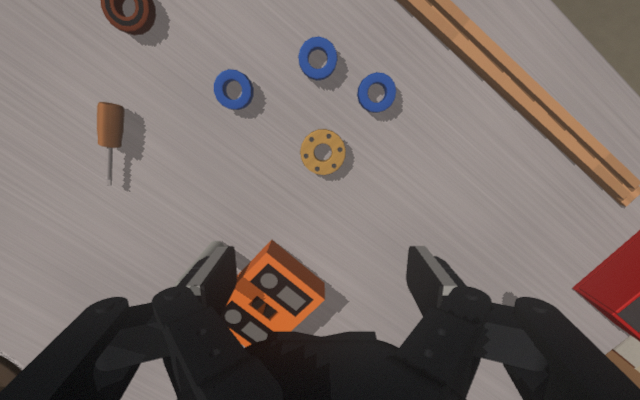

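The brass washer is at (322,152), with all three collars clear of it. Descending on it.

Emit:
{"api": "drive_tool", "payload": {
  "commands": [
    [1,0.48,0.3,0,0],
    [1,0,0,-0.8,0],
    [1,0,0,-0.8,0],
    [1,0,0,-0.8,0],
    [1,0,0,-0.8,0],
    [1,0,0,-0.6,0],
    [1,0,0,-0.4,0],
    [1,0,0,-0.25,0],
    [1,0,0,0,0],
    [1,0,0,0,0],
    [0,0,0,0,0],
    [-1,0,0,0,0],
    [-1,0,0,0,0],
    [-1,0,0,0,0],
    [-1,0,0,0,0]
  ],
  "squeeze": 50
}}

```text
time: 18.2
tcp_pos: [0.6635, -0.206, 0.0228]
tcp_rot: [-0.0, 0.946, 0.325, 0.0]
force: [-2.8, 1.7, 7.0]
grip_width: 0.0535
grasp_force: 51.0
```

Emit:
{"api": "drive_tool", "payload": {
  "commands": [
    [-1,0,0,0.2,0],
    [-1,0,0,0.6,0],
    [-1,0,0,0.8,0],
    [-1,0,0,0.8,0],
    [-1,0,0.2,0.8,0],
    [-1,-0.2,0.5,0.6,0],
    [-1,-0.4,0.8,0.2,0],
    [-1,-0.4,0.8,0,0],
    [-1,-0.4,0.8,0,0],
    [-1,-0.4,0.8,0,0],
    [-1,-0.4,0.8,0,0],
    [-1,-0.4,0.8,0,0],
    [-1,-0.4,0.8,0,0],
    [-1,-0.4,0.8,0,0],
    [-1,-0.4,0.8,0,0],
    [-1,-0.4,0.8,0,0],
    [-1,-0.4,0.8,0,0],
    [-1,-0.2,0.4,0,0],
    [-1,0,0,0,0],
    [-1,0,0,0,0]
  ]
}}

```text
time: 20.7
tcp_pos: [0.4232, 0.2881, 0.2207]
tcp_rot: [0.0, 0.946, 0.325, -0.0]
force: [0.2, 0.2, -3.0]
grip_width: 0.0532
grasp_force: 53.4
```

```bash
cat > held.py <<'E'
import sys
from h import *
d=snap("wrist"); P=d["P"]; o=np.array(status.get_obs()["tcp_pos"]); print(o)
H=float(sys.argv[1]); name=sys.argv[2]   # ring top relative to tcp
for r in finder.regions_of(name,"wrist")[:3]:
    p=P[r["mask"]&d["ok"]]; p=p[np.linalg.norm(p-o,axis=1)<.06]
    if len(p)<50: continue
    print(r["p"],len(p),"z pct",np.percentile(p[:,2]-o[2],[5,50,95]).round(4))
    t=p[abs(p[:,2]-o[2]-np.percentile(p[:,2]-o[2],85))<.003]
    A=np.c_[t[:,:2],np.ones(len(t))]; s=np.linalg.lstsq(A,t[:,2],rcond=None)[0]; print("slope",s[:2].round(3))
    h=cv2.convexHull((t[:,:2]*1000).astype(np.float32))[:,0]; c,R_=circ(h.astype(float)); print("center-tcp mm",c-o[:2]*1000,R_)
q=P[d["ok"]&(P[...,2]>.098)&(P[...,2]<.106)&(np.hypot(P[...,0]-.449,P[...,1]-.292)<.02)]
print("pin top",len(q),q.mean(0) if len(q) else "")
cv2.imwrite(sys.argv[3],d["pixels"])
E
python3 held.py -.009 washer pics/w5.png
```

```text
[0.42345013 0.28792539 0.22071191]
0.97 7905 z pct [-0.0168 -0.0095 -0.0085]
slope [-0.002 -0.003]
center-tcp mm [ 1.12878218 -0.44799946] 27.607567357908525
pin top 180 [0.44934729 0.29268572 0.10028375]
```

View pics/w5.png

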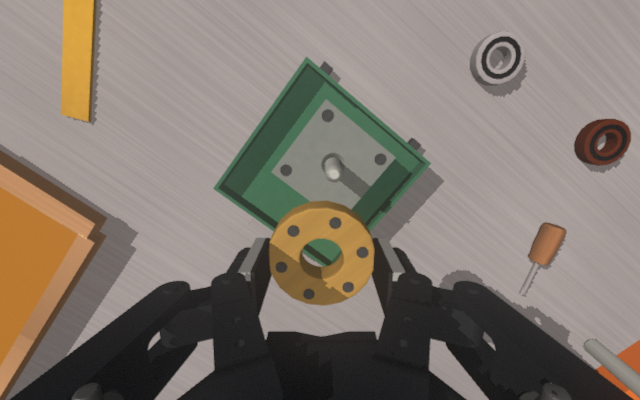

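The washer is held level, with its bore at (322,253) and the pin at (332,168). Threading it on.

Emit:
{"api": "drive_tool", "payload": {
  "commands": [
    [-1,0.3,0.1,0,0],
    [-1,0.2,0,-0.4,0],
    [-1,0,0,-0.6,0],
    [-1,0,0,-0.5,0],
    [-1,0,0,-0.1,0],
    [-1,0,0,-0.1,0],
    [-1,0,0,-0.1,0],
    [-1,0,0,-0.15,0],
    [-1,0,0,-0.15,0],
    [-1,0,0,0,0]
  ]
}}

```text
time: 22.05
tcp_pos: [0.4475, 0.2935, 0.115]
tcp_rot: [0.0, 0.946, 0.325, -0.001]
force: [-0.6, 0.5, -3.1]
grip_width: 0.0531
grasp_force: 53.5
```

Emit:
{"api": "drive_tool", "payload": {
  "commands": [
    [-1,0,0,-0.15,0],
    [-1,0,0,-0.2,0],
    [-1,0,0,-0.15,0],
    [-1,0,0,-0.1,0],
    [-1,0,0,-0.08,0],
    [-1,0,0,-0.04,0],
    [-1,0,0,0,0]
  ]
}}

```text
time: 22.92
tcp_pos: [0.4482, 0.2938, 0.0797]
tcp_rot: [0.0, 0.946, 0.325, -0.0]
force: [-0.1, 0.4, -2.4]
grip_width: 0.0532
grasp_force: 53.5
```

Emit:
{"api": "drive_tool", "payload": {
  "commands": [
    [-1,0,0,-0.04,0],
    [-1,0,0,-0.02,0],
    [-1,0,0,0,0],
    [0.5,0,0,0,0],
    [0.8,0,0,0,0],
    [1,0,0,0,0],
    [1,0,0,0.2,0],
    [1,0,0,0.6,0],
    [1,0,0,0.8,0],
    [1,0,0,0.8,0],
    [1,-0.4,-0.3,0.8,0],
    [1,-0.2,-0.2,0.1,0],
    [1,0,0,0,0],
    [1,0,0,0,0]
  ]
}}

```text
time: 24.68
tcp_pos: [0.4176, 0.2685, 0.2404]
tcp_rot: [0.0, 0.946, 0.325, -0.001]
force: [0.1, -0.3, 0.4]
grip_width: 0.0853
grasp_force: 0.0
```

```bash
cat > stack.py <<'E'
import sys
from h import *
z=float(sys.argv[1]); d=snap("wrist"); P=d["P"]; print(status.get_obs()["tcp_pos"])
n=np.hypot(P[...,0]-.4495,P[...,1]-.292)
p=P[d["ok"]&(abs(P[...,2]-z)<.005)&(n<.045)&(n>.012)]
print("ztop",np.percentile(p[:,2],[5,50,95]).round(4),len(p))
A=np.c_[p[:,:2],np.ones(len(p))]; print("slope",np.linalg.lstsq(A,p[:,2],rcond=None)[0][:2].round(3))
p=p[abs(p[:,2]-np.median(p[:,2]))<.002]
print("hullfit",circ(cv2.convexHull((p[:,:2]*1000).astype(np.float32))[:,0].astype(float)))
q=P[d["ok"]&(P[...,2]>.099)&(P[...,2]<.106)&(n<.02)]
print("pin top",len(q),q.mean(0) if len(q) else "")
E
python3 stack.py .068
```

```text
[0.41769092 0.26855984 0.24029767]
ztop [0.0663 0.0675 0.0687] 1882
slope [-0.002 -0.   ]
hullfit (array([449.44982465, 292.85013299]), np.float64(27.418848185456465))
pin top 131 [0.44907761 0.29232359 0.10076616]
```

The washer is seated flat. Next is the bearing.

Emit:
{"api": "drive_tool", "payload": {
  "commands": [
    [1,0.4,-0.14,0,0],
    [1,0.7,-0.24,0,0],
    [1,0.8,-0.28,0,0],
    [1,0.8,-0.28,0,0],
    [1,0.8,-0.28,0,0],
    [1,0.4,-0.14,0,0],
    [1,0.15,0,0,0],
    [1,0,0,0,0],
    [1,0,0,0,0],
    [1,0,0,0,0]
  ]
}}

```text
time: 25.98
tcp_pos: [0.6199, 0.2012, 0.2419]
tcp_rot: [-0.0, 0.945, 0.326, -0.0]
force: [0.4, -0.3, -0.9]
grip_width: 0.0854
grasp_force: 0.0
```

```bash
python3 ring.py .641 .217 .026
```

```text
[0.62003822 0.20124031 0.24201092]
ztop 0.0146 1163
enc (641.1727905273438, 218.6870574951172) 25.796186447143555
hullfit (array([641.1843881 , 218.87812695]), np.float64(25.3556773717332))
```

Emit:
{"api": "drive_tool", "payload": {
  "commands": [
    [1,0.41,0.34,0,0],
    [1,0,0,-0.8,0],
    [1,0,0,-0.8,0],
    [1,0,0,-0.8,0],
    [1,0,0,-0.8,0],
    [1,0,0,-0.6,0],
    [1,0,0,-0.4,0],
    [1,0,0,-0.16,0],
    [1,0,0,0,0],
    [1,0,0,0,0],
    [0,0,0,0,0],
    [-1,0,0,0,0],
    [-1,0,0,0,0],
    [-1,0,0,0,0],
    [-1,0,0,0,0]
  ],
  "squeeze": 50
}}

```text
time: 27.9
tcp_pos: [0.642, 0.2182, 0.0254]
tcp_rot: [-0.0, 0.946, 0.325, 0.001]
force: [-1.0, 0.1, 5.9]
grip_width: 0.0486
grasp_force: 51.4
```

Emit:
{"api": "drive_tool", "payload": {
  "commands": [
    [-1,0,0,0.2,0],
    [-1,0,0,0.6,0],
    [-1,0,0,0.8,0],
    [-1,0,0,0.8,0],
    [-1,-0.2,0,0.8,0],
    [-1,-0.4,0.1,0.8,0],
    [-1,-0.6,0.2,0.3,0],
    [-1,-0.8,0.2,0,0],
    [-1,-0.8,0.2,0,0],
    [-1,-0.8,0.2,0,0],
    [-1,-0.5,0.1,0,0],
    [-1,-0.2,0,0,0],
    [-1,0,0,0,0],
    [-1,0,0,0,0]
  ]
}}

```text
time: 29.65
tcp_pos: [0.4273, 0.2677, 0.2391]
tcp_rot: [0.0, 0.946, 0.325, 0.001]
force: [-0.3, -0.7, -1.3]
grip_width: 0.049
grasp_force: 52.1
```

```bash
python3 held.py -.009 bearing pics/w6.png
```

```text
[0.42728276 0.26762732 0.23894324]
pin top 156 [0.44943471 0.29227526 0.1003905 ]
```

View pics/w6.png

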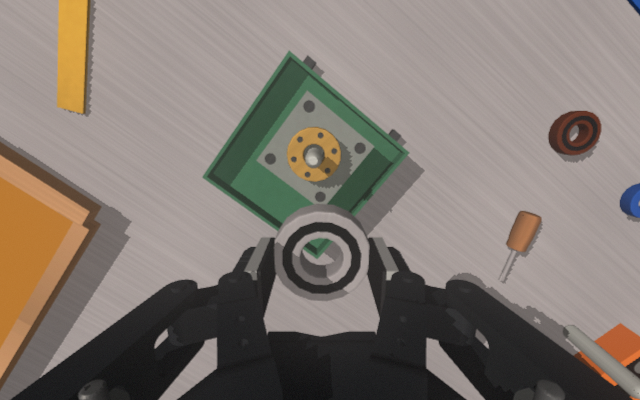

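The good bearing is in the jaws, bore at (320,258), and the washer lies round the pin at (314,155). I'll measure the bearing from depth, since the network missed it.

```bash
cat > held2.py <<'E'
from h import *
d=snap("wrist"); P=d["P"]; o=np.array(status.get_obs()["tcp_pos"]); print(o)
v,u=np.mgrid[:400,:640]; m=d["ok"]&(u>276)&(u<366)&(v>195)&(v<305)&(np.linalg.norm(P-o,axis=-1)<.05)
p=P[m]; s=None; zt=np.percentile(p[:,2],80); t=p[abs(p[:,2]-zt)<.006]
for i in range(6):
    A=np.c_[t[:,:2]-o[:2],np.ones(len(t))]; s=np.linalg.lstsq(A,t[:,2],rcond=None)[0]
    e=p[:,2]-np.c_[p[:,:2]-o[:2],np.ones(len(p))]@s; t=p[abs(e)<.0015]
print("slope",s[:2].round(3),"top rel tcp",(s[2]-o[2]).round(4),len(t))
h=cv2.convexHull((t[:,:2]*1000).astype(np.float32))[:,0]; c,r=circ(h.astype(float)); print("c-tcp",c-o[:2]*1000,r)
E
python3 held2.py
```

```text
[0.42706369 0.26760504 0.23878898]
slope [-0.001 -0.002] top rel tcp -0.0107 5317
c-tcp [ 1.08335949 -0.72611559] 25.505861181472763
```

Emit:
{"api": "drive_tool", "payload": {
  "commands": [
    [-1,0.22,0.3,0,0],
    [-1,0.2,0.2,-0.4,0],
    [-1,0,0,-0.6,0],
    [-1,0,0,-0.6,0],
    [-1,0,0,-0.4,0],
    [-1,0,0,-0.15,0],
    [-1,0,0,-0.1,0],
    [-1,0,0,-0.1,0],
    [-1,0,0,-0.15,0],
    [-1,0,0,-0.15,0],
    [-1,0,0,-0.15,0],
    [-1,0,0,0,0]
  ]
}}

```text
time: 31.3
tcp_pos: [0.4464, 0.2924, 0.0979]
tcp_rot: [0.0, 0.946, 0.325, -0.001]
force: [-0.6, 0.2, -1.6]
grip_width: 0.0484
grasp_force: 52.1
```

Emit:
{"api": "drive_tool", "payload": {
  "commands": [
    [-1,0.02,0,-0.05,0],
    [-1,0,0,-0.03,0],
    [-1,0,0,-0.02,0],
    [-1,0,0,0,0],
    [0.5,0,0,0,0],
    [0.8,0,0,0,0],
    [1,0,0,0,0],
    [1,0,0,0.2,0],
    [1,0,0,0.6,0],
    [1,0,0,0.8,0],
    [1,0,0,0.8,0],
    [1,-0.4,-0.3,0.6,0],
    [1,-0.2,-0.2,0,0],
    [1,0,0,0,0],
    [1,0,0,0,0]
  ]
}}

```text
time: 33.17
tcp_pos: [0.4177, 0.2675, 0.2425]
tcp_rot: [0.0, 0.946, 0.325, -0.001]
force: [0.0, 0.6, 0.1]
grip_width: 0.0851
grasp_force: 0.0
```

```bash
python3 stack.py .083
```

```text
[0.41786143 0.26761912 0.24245513]
ztop [0.0813 0.0826 0.0838] 1703
slope [-0.001 -0.001]
hullfit (array([449.11715863, 291.7259717 ]), np.float64(25.469697001949097))
pin top 133 [0.44915227 0.29223392 0.10085823]
```

The bearing is flat on the washer. Next is the collar.

Emit:
{"api": "drive_tool", "payload": {
  "commands": [
    [1,0.2,-0.3,0,0],
    [1,0.4,-0.7,0,0],
    [1,0.48,-0.8,0,0],
    [1,0.48,-0.8,0,0],
    [1,0.48,-0.8,0,0],
    [1,0.48,-0.8,0,0],
    [1,0.48,-0.8,0,0],
    [1,0.48,-0.8,0,0],
    [1,0.48,-0.8,0,0],
    [1,0.3,-0.5,0,0],
    [1,0.1,-0.2,0,0],
    [1,0,0,0,0],
    [1,0,0,0,0],
    [1,0,0,0,0]
  ]
}}

```text
time: 34.98
tcp_pos: [0.6358, -0.0961, 0.2438]
tcp_rot: [-0.0, 0.945, 0.326, -0.0]
force: [-0.3, -0.2, -0.8]
grip_width: 0.0856
grasp_force: 0.0
```

```bash
python3 ring.py .655 -.08 .022
```

```text
[ 0.63585733 -0.09614447  0.24394472]
ztop 0.0144 745
enc (655.4810180664062, -78.53406524658203) 21.74601936340332
hullfit (array([655.65546572, -78.42358844]), np.float64(21.339774891938585))
```

Emit:
{"api": "drive_tool", "payload": {
  "commands": [
    [1,0.4,0.35,0,0],
    [1,0,0,-0.8,0],
    [1,0,0,-0.8,0],
    [1,0,0,-0.8,0],
    [1,0,0,-0.8,0],
    [1,0,0,-0.6,0],
    [1,0,0,-0.4,0],
    [1,0,0,-0.17,0],
    [1,0,0,0,0],
    [1,0,0,0,0],
    [0,0,0,0,0],
    [-1,0,0,0,0],
    [-1,0,0,0,0],
    [-1,0,0,0,0],
    [-1,0,0,0,0]
  ],
  "squeeze": 35
}}

```text
time: 36.9
tcp_pos: [0.6568, -0.0798, 0.0263]
tcp_rot: [0.0, 0.946, 0.325, 0.001]
force: [-1.8, -0.8, 5.7]
grip_width: 0.0413
grasp_force: 35.6
```

Emit:
{"api": "drive_tool", "payload": {
  "commands": [
    [-1,0,0,0.2,0],
    [-1,0,0,0.6,0],
    [-1,0,0,0.8,0],
    [-1,0,0,0.8,0],
    [-1,-0.1,0.2,0.8,0],
    [-1,-0.3,0.5,0.8,0],
    [-1,-0.48,0.75,0.3,0],
    [-1,-0.48,0.75,0,0],
    [-1,-0.48,0.75,0,0],
    [-1,-0.48,0.75,0,0],
    [-1,-0.48,0.75,0,0],
    [-1,-0.48,0.75,0,0],
    [-1,-0.48,0.75,0,0],
    [-1,-0.48,0.75,0,0],
    [-1,-0.3,0.3,0,0],
    [-1,-0.1,0,0,0],
    [-1,0,0,0,0],
    [-1,0,0,0,0]
  ]
}}

```text
time: 39.15
tcp_pos: [0.4248, 0.2695, 0.2404]
tcp_rot: [0.0, 0.946, 0.325, 0.0]
force: [0.2, 0.3, -1.1]
grip_width: 0.0413
grasp_force: 35.5
```

```bash
python3 held2.py;  python3 held.py -.009 collar pics/w7.png
```

```text
[0.42484386 0.26955152 0.24033688]
slope [-0.002 -0.002] top rel tcp -0.0119 3613
c-tcp [ 1.07308738 -1.17802499] 22.102552608240956
[0.42482515 0.26957861 0.24029635]
0.81 4541 z pct [-0.0217 -0.0121 -0.011 ]
slope [-0.001 -0.002]
center-tcp mm [ 0.99571964 -0.91190386] 21.516438211945363
pin top 159 [0.44923355 0.29258613 0.10038748]
```

View pics/w7.png

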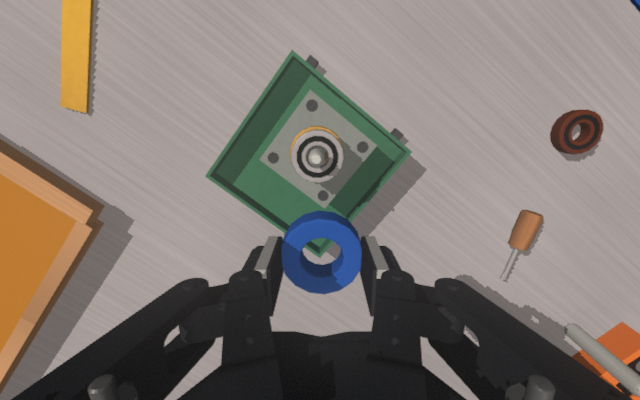

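The collar is held level at (320,252), and the bearing and pin are in place at (316,156). Threading it on.

Emit:
{"api": "drive_tool", "payload": {
  "commands": [
    [-1,0.28,0.27,0,0],
    [-1,0.2,0.2,-0.4,0],
    [-1,0,0,-0.6,0],
    [-1,0,0,-0.6,0],
    [-1,0,0,-0.4,0],
    [-1,0,0,-0.1,0],
    [-1,0,0,-0.1,0],
    [-1,0,0,-0.1,0],
    [-1,0,0,-0.1,0],
    [-1,0,0,-0.1,0],
    [-1,0,0,0,0]
  ]
}}

```text
time: 40.67
tcp_pos: [0.4478, 0.2936, 0.1149]
tcp_rot: [0.0, 0.946, 0.325, -0.0]
force: [-0.2, 0.3, -0.7]
grip_width: 0.0412
grasp_force: 35.5
```

Emit:
{"api": "drive_tool", "payload": {
  "commands": [
    [-1,0,0,-0.05,0],
    [-1,0,0,-0.03,0],
    [-1,0,0,-0.02,0],
    [-1,0,0,0,0],
    [0.5,0,0,0,0],
    [0.8,0,0,0,0],
    [1,0,0,0,0],
    [1,0,0,0.2,0],
    [1,0,0,0.6,0],
    [1,0,0,0.8,0],
    [1,0,0,0.8,0],
    [1,-0.4,-0.3,0.3,0],
    [1,-0.2,-0.2,0,0],
    [1,0,0,0,0],
    [1,0,0,0,0]
  ]
}}

```text
time: 42.55
tcp_pos: [0.418, 0.2687, 0.2443]
tcp_rot: [0.0, 0.946, 0.325, -0.001]
force: [0.2, 0.2, 0.2]
grip_width: 0.0854
grasp_force: 0.0
```

```bash
python3 stack.py .098; python3 - <<'E'
from h import *
d=snap("side"); cv2.imwrite("pics/s2.png",d["pixels"][90:210,150:350].repeat(3,0).repeat(3,1))
E
```

```text
[0.41810077 0.26875174 0.24434091]
ztop [0.096  0.0974 0.0985] 1178
slope [ 0.001 -0.001]
hullfit (array([448.73095524, 292.46057392]), np.float64(21.548929670018925))
pin top 136 [0.44920048 0.29262728 0.10065526]
```

View pics/s2.png

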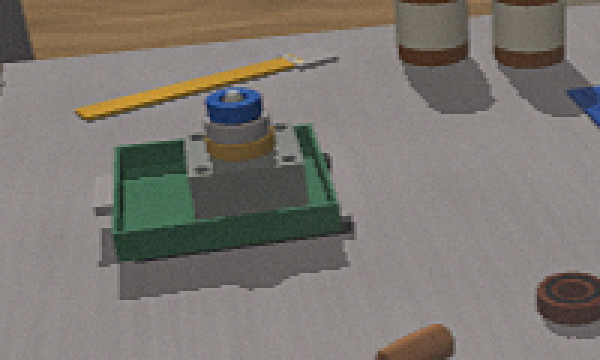

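The side picture shows the full stack on the foot: brass, steel, then blue at (233,105) with the pin tip through it. The gripper is well clear, so I'm handing in.

```bash
python3 -c "
from plant import job; print(job.close_job())"
```

```text
the job is handed in; nothing more can be done
None
```

I rebuilt the foot bearing and handed the job in at about 43 s: the pin is home in the socket, with the washer, good bearing and blue collar flat on it in that order and everything released. The hand-in gave no verdict, so this rests on my own measurements.

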